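# Pin a bracket on the tilted weld fixture

## Task

Take the red-handled locating pin out of its grey holder and guide it in your grip through the hole of the aluminium bracket on the tilted weld fixture, until its collar sits flat on the bracket, then let go. Do not change the angle of the fixture's plate, and leave the pliers, the tape measure and the welded T-joint where they are.

Things in the scene. Friction and masses are not known exactly. Their poses are not given: they have to be found in the camera images.
- pin: Locating pin, 90 g: round steel shank 12 mm in diameter and 40 mm long (its last 6 mm taper to 7 mm), a steel collar 28 mm in diameter and 6 mm thick, above it a round light plastic red handle 24 mm in diameter and 44 mm long. Origin: on the pin's axis at the underside of the collar; z runs from the shank to the handle, so the handle spans z = 6 to 50 mm. It starts standing upright and loose in the holder, collar on the holder's top.
- pin_tip (a point): Tip of the pin's shank, 40 mm below the pin's origin; same axes as the pin.
- holder: Grey block that stores the pin, 64 x 64 mm and 50 mm high, on a thin foot plate of 76 x 76 mm, fixed to the table. Origin: centre of its underside; z up. The pin stands in the vertical hole, 15 mm in diameter and 46 mm deep, in the middle of the top.
- fixture: Blue base of the tilting weld fixture, 130 x 96 mm, fixed to the table. Origin: centre of its underside; z up; the plate rises toward its +x, and its -x edge with the hinge faces roughly toward the robot. The whole fixture stays below 140 mm above the table.
- tilt_plate (a joint): Angle of the fixture's dark steel plate to level, rad; it rises toward the fixture's +x. It starts between 0.38 and 0.52 (22 to 30 degrees) and is held by stiff friction of about 8 N m.
- pin_hole (a point): Centre of the mouth of the hole on the bracket's face. z: the hole's axis, out of the face (upward and tilted toward the robot); x: up the slope; y: level, across the plate. The hole is 14.5 mm in diameter and goes straight through bracket and plate, 22 mm in all, with free space below. The bracket's face is flat for 40 mm down the slope and up to a rib 40 mm up the slope (24 mm tall), and 32 mm to each side; beyond its sides nothing rises above the face.
- pliers: Blue-handled pliers lying on the table, 40 x 174 x 12 mm, bystander. Origin: centre of the underside.
- tape_measure: Yellow tape measure lying on the table, 66 x 99 x 38 mm, bystander. Origin: centre of the underside.
- t_joint: Small welded steel T-joint lying on the table, 45 x 80 x 40 mm, bystander. Origin: centre of the underside.

How it is judged (in metres and radians):
On the way, in this order (a step that is already met when the one before it is completed fails the run):
1. the pin is held clear of its holder, its tip more than 15 mm above the holder's top (z of pin_tip in the frame of holder above 0.065 m and contact force between the fingers and pin above 0.5 N), for 0.1 s.
2. the held pin's tip is more than 10 mm deep in the bracket's hole (x of pin_tip in the frame of pin_hole between -0.006 and 0.006 m and y of pin_tip in the frame of pin_hole between -0.006 and 0.006 m and z of pin_tip in the frame of pin_hole below -0.01 m and contact force between the fingers and pin above 0.5 N), for 0.1 s.
At the end, for the whole second after the job is handed in: The pin is fully in: collar underside centre within 6 mm of the hole mouth and at most 4 mm above the face, axis within 0.12 rad of the hole, tip at least 34 mm past the face; pin at rest; hole moved less than 8 mm since the start (distance between pin and pin_hole below 0.006 m and z of pin in the frame of pin_hole below 0.004 m and angle between the z axis of pin and the z axis of pin_hole, either way round below 0.12 rad and z of pin_tip in the frame of pin_hole below -0.034 m and distance of pin_hole from where it was at the start of the episode below 0.008 m and linear speed of pin below 0.02 m/s); the robot touches nothing.
It fails at once if the pliers is moved more than 30 mm (distance of pliers from where it was at the start of the episode above 0.03 m).
It fails at once if the tape measure is moved more than 30 mm (distance of tape_measure from where it was at the start of the episode above 0.03 m).
It fails at once if the t joint is moved more than 30 mm (distance of t_joint from where it was at the start of the episode above 0.03 m).
It also fails if it takes over 42 s, if anything falls off the work surface, if the arm or the gripper's body presses on something with over 40 N, if the wrist force passes 120 N, or if a joint passes its speed limit or range.

## Robot

A 6-joint arm with a two-finger parallel gripper is mounted at the origin on a cart in front of the work surface, level with it; the furniture and walls round the work are solid. World frame = base frame: x ahead of the robot, y to its left, z up, the work surface at z = 0. Lengths are in m, angles in degrees, forces in N, time in s.
With the tool pointing down it reaches from about 0.25 to 0.725 m from the base axis. Payload 9.7 kg.
Tool frame: the origin (TCP) lies midway between the tips of the shut fingers; the grasp point (between the pads) lies 19 mm behind it (bot.grasp_offset is the distance from the TCP to the grasp point, in m); z points along the fingers, x is the direction in which the jaws open and shut, and the axes are right-handed (so a half turn about z gives the same grasp; the last joint's range is limited). The gripper opens to 85 mm and grips with 20 to 120 N. Pads are 22 mm wide; open, the fingers measure 114 mm over their backs; the gripper's body (76 mm by 85 mm) begins 54 mm behind the grasp point. The pads swing forward as they close: fully open they stand 13 mm farther back than shut.
Start: joints at [-74.828, 4.979, 10.078, 95.1, 0, 90], TCP at [0.144, -0.531, 0.231] pointing down, gripper open.
Joint ranges: [-179.16, 179.16], [-48.56, 103.87], [-65.8, 70.77], [-126.05, 130.52], [-82.76, 87.17], [-180, 180]. Speed limits (degrees/s): [127.2, 127.2, 147.25, 180, 180, 180].

## Interface

Orientations are given as [roll, pitch, yaw] about the fixed x, y, z axes, in that order (R = Rz(yaw) Ry(pitch) Rx(roll)).
In Python, from workcell import bot gives the robot as it stands.
- The arm moves only by the tool send_rows, never from a script. Its argument "targets" is a list of rows, each a list of 5 numbers: the closure, from 0 (fully open) to 1 (shut), then the shift along the world's x, y, z in mm, then the turn about the world's z in degrees. A call has 1 to 10 rows; each row is the pose to reach, as a shift and turn from the pose commanded when the call began; what a row does not reach only later rows make up. A row lasts 1/8 s, in which the tool goes at most 62.5 mm and 10.7 degrees, less where a joint would pass 70% of its speed; a pose out of reach is approached as far as the arm can. A call with a gripper value outside its range is refused whole. The fingers move at their own pace and stop on an object; "squeeze" is the grip in N (left out, the last holds). Time passes only in rows, so rows that repeat a pose let the fingers close. It gives the time, the measured TCP pose, the force and the opening at its end, in the units of the state.
- bot.get_obs(): the state, without advancing time (a new reading comes with each control period).
- bot.camera(name): name is "scene" or "top" or "wrist"; returns a dict with "pixels" (400x640x3 uint8, red, green, blue), "intrinsics" (3x3 intrinsics, pixels), "view" (4x4, takes a point from world to camera coordinates); the wrist camera has in their place "mount" (4x4, takes a point from camera to tool coordinates, whose origin is the TCP and whose axes are the tool frame's). Camera axes: x right, y down, z forward; pixel columns grow to the right and rows downward; lengths in m; the calibration is good to about 2 mm. The wrist camera is an equidistant fisheye: a pixel r from the principal point sees the ray r / f radians off the axis. A picture is of the moment at which its call begins: read the wrist's pose just before it. There is no depth.
- bot.job_done(): hands the job in, once; it reports no verdict.
The state is a dict: "time": time; "q": joint angles; "qd": joint speeds; "joint_efforts": joint torques, N m; "ee_pos": TCP position; "tcp_rot": TCP orientation; "wrist_force": force on the tool from outside, world axes, zero at the start; "torque": the same for the moment, N m; "opening": finger opening in m.
Only numpy, scipy, OpenCV 4.12 (cv2) and the standard library are available. Lean on these libraries where they do the work, as an engineer would, in place of code of your own. Each camera call takes 0.05 s, during which the arm holds its last target.

## Working session

There is one attempt and no reset: what is moved stays moved. The work goes in short steps, Python scripts to look and compute and a tool call to move; the robot and the scene stay as the last step left them, time stands still between calls to the robot, and variables do not carry over. Pictures are saved under pics/ and viewed, and the job is handed in when it is done.

Besides the shell and the picture viewer there is one more tool, called as name(argument=value, ...), one argument or row to a line, values as JSON. send_rows: Moves the arm, as the interface text tells. Its arguments: {"type":"object","properties":{"targets":{"type":"array","items":{"type":"array","items":{"type":"number"}}},"squeeze":{"type":"number"}},"required":["targets"]}

```bash
mkdir -p pics; cat > h.py <<'E'
from workcell import bot
import numpy as np, cv2
def snap(n,f):
    o=bot.get_obs(); c=bot.camera(n); cv2.imwrite(f'pics/{f}.png',c['pixels'][:,:,::-1]); np.savez(f'pics/{f}.npz',K=c['intrinsics'],V=c.get('view',c.get('mount')),p=o['ee_pos'],r=o['tcp_rot'],px=c['pixels']); return c,o
E
python3 - <<'E'
from h import *
for n in('scene','top','wrist'):
    c,o=snap(n,n+'0'); print(n,c['intrinsics'],c.get('view',c.get('mount')))
print(o, bot.grasp_offset)
E
```

```text
scene [[361.23572289   0.         313.06235967]
 [  0.         361.23572289 198.28779071]
 [  0.           0.           1.        ]] [[-0.7685158  -0.63945913  0.02180587  0.41803317]
 [-0.33079614  0.36792374 -0.86902591  0.26295959]
 [ 0.54768365 -0.67507344 -0.49428582  0.54681886]
 [ 0.          0.          0.          1.        ]]
top [[472.453398     0.         316.42313666]
 [  0.         472.453398   197.61547242]
 [  0.           0.           1.        ]] [[ 0.02445591 -0.99966401  0.00858939 -0.02758423]
 [-0.99662743 -0.02505303 -0.07814162  0.5460901 ]
 [ 0.07833055 -0.00664939 -0.99690527  1.11399953]
 [ 0.          0.          0.          1.        ]]
wrist [[309.70691629   0.         319.35132201]
 [  0.         309.70691629 198.30187932]
 [  0.           0.           1.        ]] [[ 9.99999588e-01 -4.51917485e-04  7.87362338e-04 -7.50513671e-04]
 [ 2.01698679e-04  9.56215581e-01  2.92663154e-01 -7.57224731e-02]
 [-8.85147732e-04 -2.92662875e-01  9.56215278e-01 -1.42346993e-01]
 [ 0.00000000e+00  0.00000000e+00  0.00000000e+00  1.00000000e+00]]
{'time': 0.1, 'q': array([-7.48286987e+01,  5.00658885e+00,  1.00386081e+01,  9.50961247e+01,
       -1.43674396e-03,  9.00017350e+01]), 'qd': array([-0.00811375, -0.02449882,  0.1700157 ,  0.01142889,  0.13992393,
        0.01634086]), 'joint_efforts': array([-2.08456145e-04, -5.21558905e+01,  4.65653944e+01,  1.60364405e-02,
       -4.17957210e-05,  2.30668391e-06]), 'ee_pos': array([ 0.14388312, -0.53065549,  0.23066353]), 'tcp_rot': array([ 1.79998561e+02,  6.41054446e-02, -7.48304336e+01]), 'wrist_force': array([ 0.27601423, -0.12223691, -0.16571009]), 'torque': array([-0.02886095, -0.00251144, -0.04788769]), 'opening': 0.08539274031531609} 0.0187
```

View pics/scene0.png

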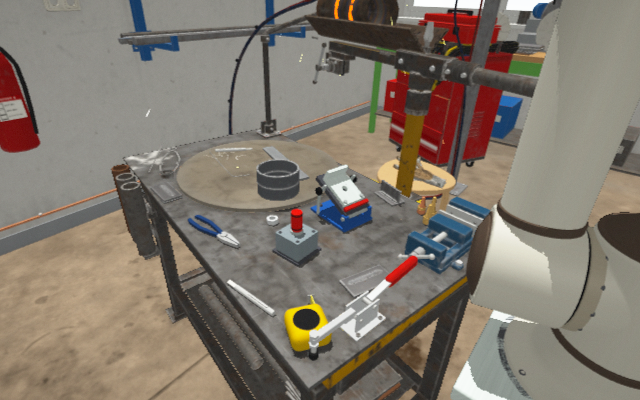

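View pics/top0.png

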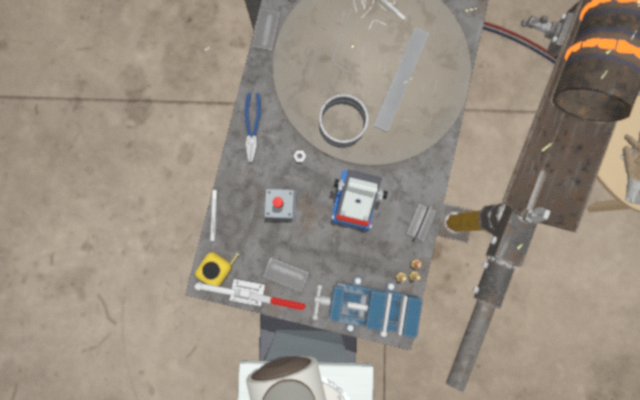

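View pics/wrist0.png

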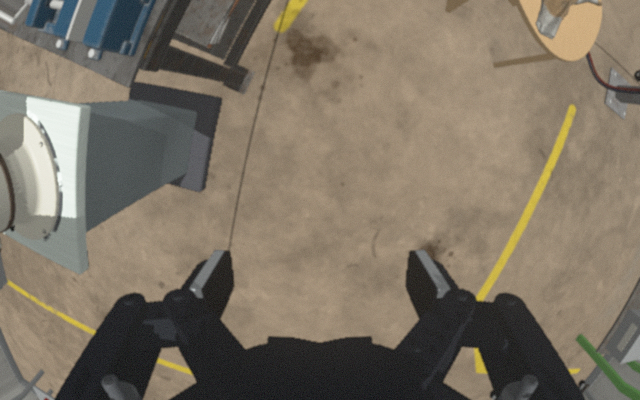

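```bash
cat >> h.py <<'E'
def ray(f,u,v):
    d=np.load(f'pics/{f}.npz'); V=d['V'];R=V[:3,:3];t=V[:3,3]
    x=R.T@np.linalg.inv(d['K'])@[u,v,1]; return -R.T@t,x
def atz(f,u,v,z):
    o,x=ray(f,u,v); return o+x*(z-o[2])/x[2]
def proj(f,P):
    d=np.load(f'pics/{f}.npz'); q=d['V'][:3,:3]@np.array(P)+d['V'][:3,3]; q=d['K']@q; return q[:2]/q[2]
def crop(f,x0,y0,x1,y1,s):
    im=cv2.imread(f'pics/{f}.png')[y0:y1,x0:x1]; cv2.imwrite(f'pics/{f}_c.png',cv2.resize(im,None,fx=s,fy=s,interpolation=cv2.INTER_CUBIC))
E
python3 - <<'E'
from h import *
crop('top0',255,160,405,240,5)
crop('scene0',260,150,400,270,5)
print(atz('top0',278,203,.1),atz('top0',358,200,.09),atz('top0',355,212,.02))
E
```

```text
[0.5262232  0.07197201 0.1       ] [ 0.53818201 -0.10759696  0.09      ] [ 0.51439771 -0.10754946  0.02      ]
```

View pics/top0_c.png

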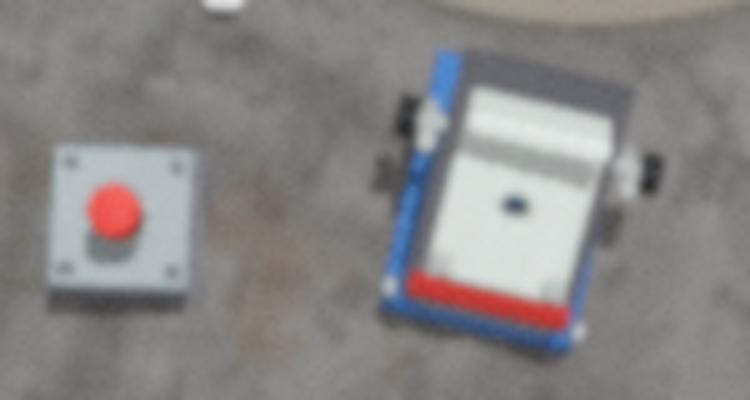

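View pics/scene0_c.png

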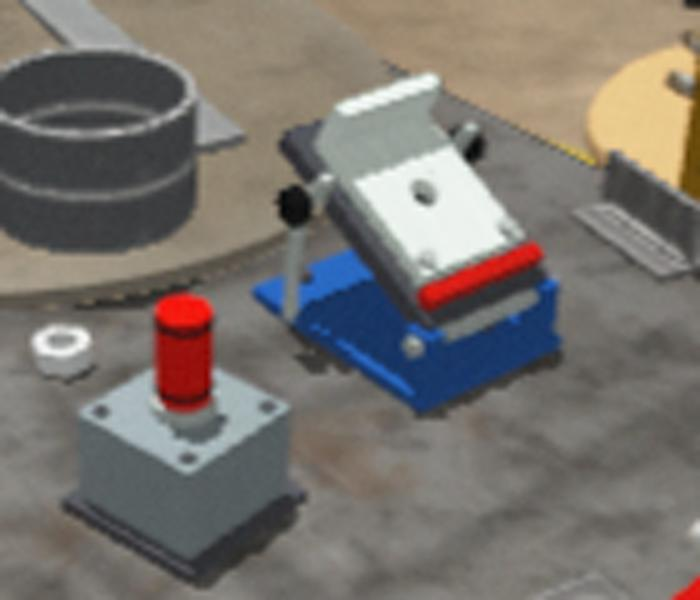

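```bash
cat >> h.py <<'E'
def tri(obs):
    A=np.zeros((3,3));b=np.zeros(3)
    for o,x in obs:
        x=x/np.linalg.norm(x);M=np.eye(3)-np.outer(x,x);A+=M;b+=M@o
    P=np.linalg.solve(A,b); e=[np.linalg.norm(np.cross(P-o,x/np.linalg.norm(x))) for o,x in obs]
    return P,e
def wray(f,u,v):
    from scipy.spatial.transform import Rotation as Ro
    d=np.load(f'pics/{f}.npz');K=d['K'];a=(u-K[0,2])/K[0,0];b=(v-K[1,2])/K[1,1];th=np.hypot(a,b)
    x=np.array([np.sin(th)*a/max(th,1e-9),np.sin(th)*b/max(th,1e-9),np.cos(th)])
    R=Ro.from_euler('xyz',d['r'],degrees=True).as_matrix();M=d['V']
    return d['p']+R@M[:3,3],R@M[:3,:3]@x
E
python3 - <<'E'
from h import *
T=lambda u,v:ray('top0',255+u/5,160+v/5)
S=lambda u,v:ray('scene0',260+u/5,150+v/5)
print('pin top',tri([T(115,210),S(183,310)]))
print('hole',tri([T(515,204),S(424,192)]))
print('bar L',tri([T(408,285),S(424,298)]),'R',tri([T(570,318),S(540,255)]))
print('rib L',tri([T(478,100),S(340,108)]),'R',tri([T(613,130),S(438,84)]))
E
```

```text
pin top (array([0.52912422, 0.07258067, 0.09954888]), [np.float64(0.0008067815346264611), np.float64(0.0008067815346263735)])
hole (array([ 0.53694535, -0.10872355,  0.07974837]), [np.float64(0.0002195655122539461), np.float64(0.00021956551225393316)])
bar L (array([ 0.50042956, -0.061445  ,  0.05594834]), [np.float64(0.0006190138695289139), np.float64(0.0006190138695289216)]) R (array([ 0.48632173, -0.13804438,  0.05143923]), [np.float64(0.0002893015264162624), np.float64(0.0002893015264162885)])
rib L (array([ 0.57790823, -0.08909031,  0.11867895]), [np.float64(0.0023125307837349196), np.float64(0.0023125307837348354)]) R (array([ 0.56516514, -0.15020143,  0.11463304]), [np.float64(0.0039094985197153246), np.float64(0.003909498519715217)])
```

```bash
python3 - <<'E'
from h import *
for n,t,s in [('post base',(450,222),(405,190)),('post top clamp',(505,205),(415,65)),('pipe start',(487,285),(478,78)),('white knob',(538,217),(428,40)),('pipeR',(540,100),(335,40))]:
    print(n,tri([ray('top0',*t),ray('scene0',*s)]))
crop('top0',420,160,560,400,3.3//1)
crop('scene0',300,0,560,220,3)
E
```

```text
post base (array([ 0.49150805, -0.34571538, -0.00280201]), [np.float64(0.0059402976749860495), np.float64(0.005940297674986091)])
post top clamp (array([ 0.5140907 , -0.33985893,  0.34050021]), [np.float64(0.0031920461024242787), np.float64(0.0031920461024242063)])
pipe start (array([ 0.36452619, -0.31485516,  0.33303705]), [np.float64(0.014767498298503585), np.float64(0.0147674982985036)])
white knob (array([ 0.4969683 , -0.36710704,  0.39721967]), [np.float64(0.002427625047535167), np.float64(0.0024276250475351755)])
pipeR (array([ 0.72291015, -0.35823225,  0.3794613 ]), [np.float64(0.039194596288379305), np.float64(0.03919459628837924)])
```

View pics/scene0_c.png

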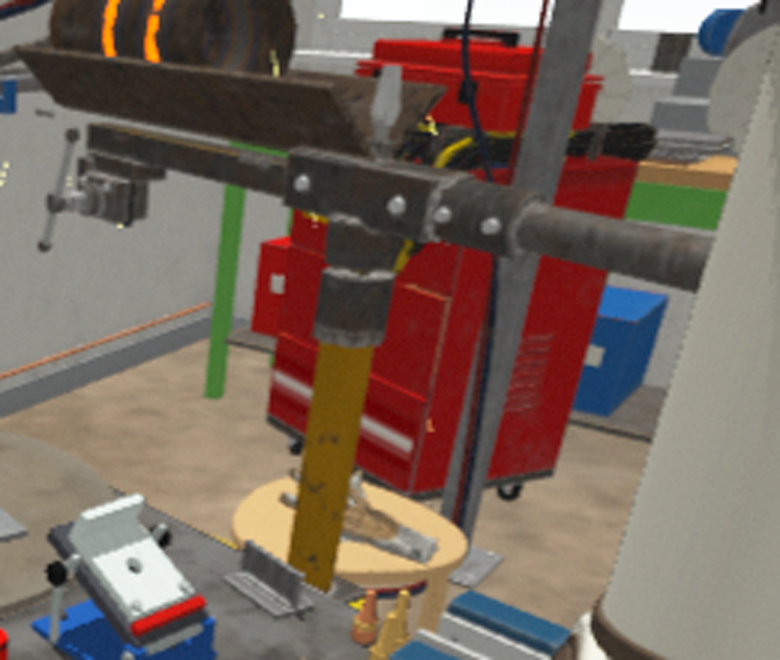

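View pics/top0_c.png

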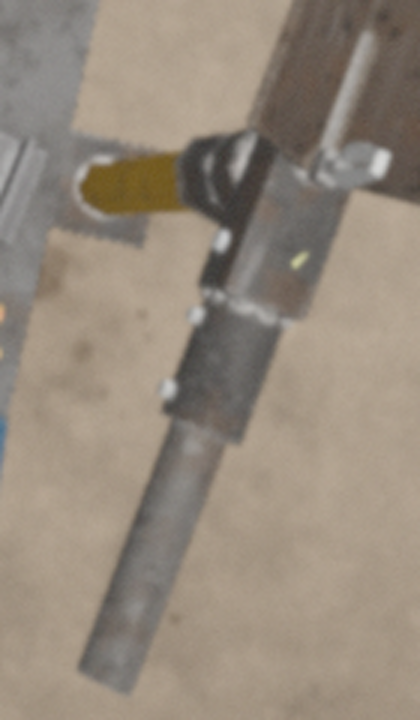

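```bash
python3 - <<'E'
from h import *
for z in (.3,.35,.4):
    print(z,[atz('top0',u,v,z).round(3) for u,v in((448,382),(463,388),(500,300),(545,215),(520,205),(560,215),(580,100))])
# line in scene: pipe at (478..535)
for P in ([.06,-.27,.33],[.06,-.27,.37],[.25,-.3,.35],[.4,-.33,.35],[.5,-.345,.35]): print(P,proj('scene0',P),proj('top0',P))
E
```

```text
0.3 [array([ 0.205, -0.252,  0.3  ]), array([ 0.195, -0.278,  0.3  ]), array([ 0.349, -0.345,  0.3  ]), array([ 0.504, -0.428,  0.3  ]), array([ 0.521, -0.382,  0.3  ]), array([ 0.504, -0.455,  0.3  ]), array([ 0.718, -0.495,  0.3  ])]
0.35 [array([ 0.22 , -0.238,  0.35 ]), array([ 0.21 , -0.263,  0.35 ]), array([ 0.356, -0.325,  0.35 ]), array([ 0.501, -0.403,  0.35 ]), array([ 0.517, -0.36 ,  0.35 ]), array([ 0.501, -0.429,  0.35 ]), array([ 0.703, -0.467,  0.35 ])]
0.4 [array([ 0.234, -0.223,  0.4  ]), array([ 0.226, -0.247,  0.4  ]), array([ 0.362, -0.305,  0.4  ]), array([ 0.498, -0.378,  0.4  ]), array([ 0.513, -0.338,  0.4  ]), array([ 0.499, -0.402,  0.4  ]), array([ 0.688, -0.438,  0.4  ])]
[0.06, -0.27, 0.33] [645.9080918 112.0221381] [463.63396085 476.52749669]
[0.06, -0.27, 0.37] [657.81682703  87.39182978] [471.65979133 489.35973943]
[0.25, -0.3, 0.35] [528.49559426  79.63748323] [485.44788288 364.036313  ]
[0.4, -0.33, 0.35] [458.89138085  67.67037682] [502.8309702  273.55089986]
[0.5, -0.345, 0.35] [420.55207107  61.46206325] [511.21380971 214.64406577]
```

send_rows(
  targets=[
    [0,0,0,60,0],
    [0,0,0,120,5],
    [0,0,0,170,10],
    [0,0,0,210,10],
  ],
  squeeze=20,
)

```text
time: 0.65
ee_pos: [0.1438, -0.5304, 0.4433]
tcp_rot: [180.0, -0.1, -64.8]
wrist_force: [0.1, -0.9, 0.4]
opening: 0.0856
```

```bash
python3 - <<'E'
from h import *
o=bot.get_obs(); print(o['q'].round(1),o['ee_pos'],o['tcp_rot'],o['time'])
E
```

```text
[-74.8  18.7  52.  123.2   0.   79.9] [ 0.14383579 -0.53044689  0.44331387] [ 1.79984809e+02 -9.31652406e-02 -6.47571195e+01] 0.65
```

send_rows(
  targets=[
    [0,56,50,0,10],
    [0,106,100,0,20],
    [0,156,140,0,30],
    [0,206,180,0,40],
    [0,246,230,0,50],
    [0,286,280,0,60],
    [0,316,330,0,70],
    [0,336,390,-40,80],
    [0,346,430,-90,90],
    [0,356,430,-150,100],
  ],
)

```text
time: 1.9
ee_pos: [0.4962, -0.1045, 0.3128]
tcp_rot: [179.9, -0.1, 35.7]
wrist_force: [2.0, -0.8, -0.2]
opening: 0.0852
```

send_rows(
  targets=[
    [0,10,-10,-50,10],
    [0,20,-10,-60,20],
    [0,20,-10,-60,30],
    [0,20,-10,-60,40],
    [0,20,-10,-60,44],
    [0,20,-10,-60,44],
  ],
)

```text
time: 2.65
ee_pos: [0.5153, -0.1168, 0.253]
tcp_rot: [-180.0, -0.0, 79.1]
wrist_force: [0.2, -0.3, -0.2]
opening: 0.0852
```

```bash
python3 - <<'E'
from h import *
c,o=snap('wrist','w1')
print(o['q'].round(1),o['ee_pos'],o['tcp_rot'],o['time'],o['wrist_force'])
E
```

```text
[-12.8   2.6  10.   97.4   0.   -1.9] [ 0.51528471 -0.1167739   0.25302665] [-1.79974089e+02 -1.81083411e-03  7.91359373e+01] 2.65 [ 0.16969646 -0.30602538 -0.16045629]
```

View pics/w1.png

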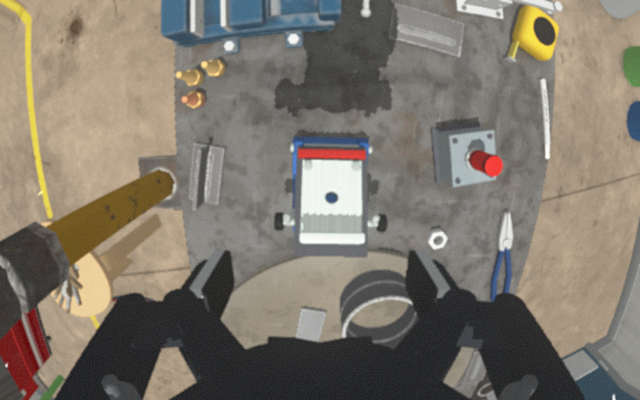

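```bash
python3 - <<'E'
from h import *
crop('w1',270,120,400,260,5)
im=cv2.imread('pics/w1.png')[130:210,420:520]; cv2.imwrite('pics/w1_p.png',cv2.resize(im,None,fx=7,fy=7,interpolation=cv2.INTER_CUBIC))
E
```

```text
(no output)
```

View pics/w1_c.png

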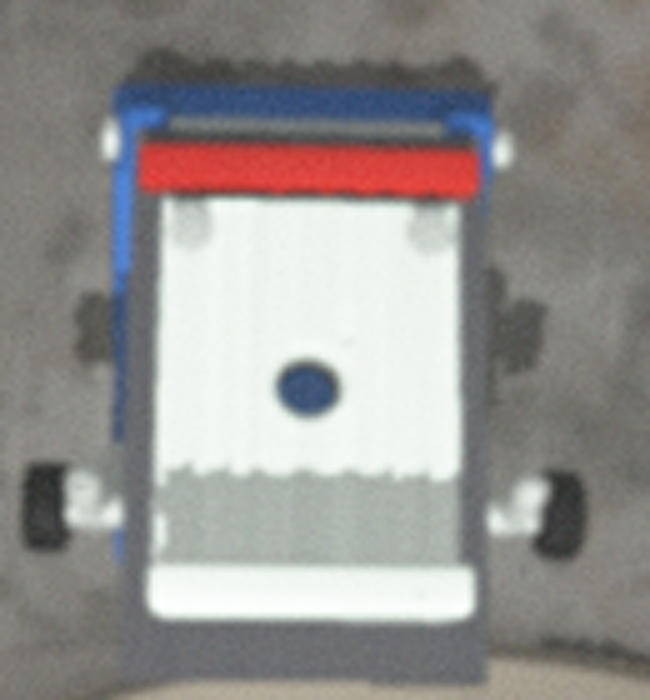

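View pics/w1_p.png

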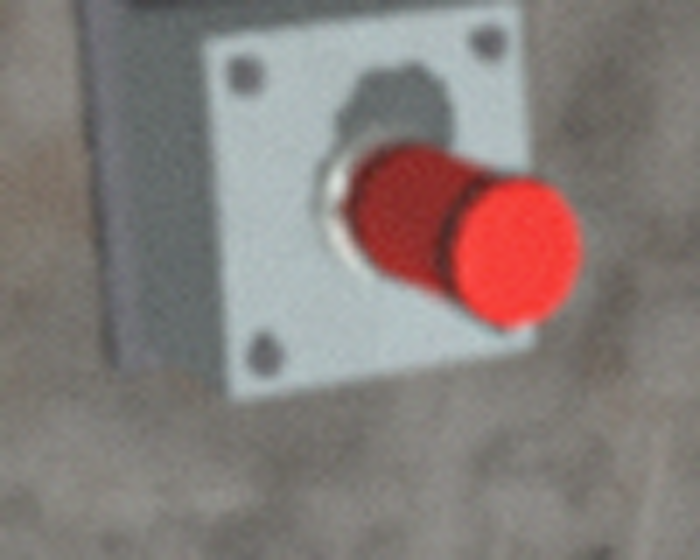

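```bash
python3 - <<'E'
from h import *
g=lambda c,s:(c+.5)/s-.5
T=lambda u,v:ray('top0',255+g(u,5),160+g(v,5))
S=lambda u,v:ray('scene0',260+g(u,5),150+g(v,5))
W=lambda u,v:wray('w1',270+g(u,5),120+g(v,5))
P=lambda u,v:wray('w1',420+g(u,7),130+g(v,7))
def az(r,z): o,x=r; return o+x*(z-o[2])/x[2]
print('pin',az(T(115,210),.1),az(S(183,310),.1),az(P(514,253),.1))
print('pin3',tri([T(115,210),S(183,310),P(514,253)]))
h3=[T(515,204),S(424,192),W(308,388)]
print('hole3',tri(h3), tri(h3[::2]),tri(h3[1:]))
for z in(.075,.08,.085): print(z,[az(r,z).round(4) for r in h3])
for n,t,s,w in[('barL',(408,285),(424,298),(138,168)),('barR',(570,318),(540,255),(481,174)),('ribL',(478,93),(340,108),(150,618)),('ribR',(613,125),(438,80),(472,618))]:
    print(n,tri([T(*t),S(*s),W(*w)]))
# face corners via wrist
E
```

```text
pin [0.52933329 0.07296113 0.1       ] [0.53099893 0.07291824 0.1       ] [0.53069808 0.07241918 0.1       ]
pin3 (array([0.53027284, 0.07286363, 0.10004723]), [np.float64(0.0009457311273765368), np.float64(0.0006072489129544714), np.float64(0.0006124357685902467)])
hole3 (array([ 0.53785498, -0.10765606,  0.08111436]), [np.float64(0.0001266549463636907), np.float64(0.0005502746772712856), np.float64(0.0004534833453041136)]) (array([ 0.53781806, -0.10744751,  0.0826761 ]), [np.float64(5.06450184925848e-05), np.float64(5.064501849255959e-05)]) (array([ 0.53783716, -0.10773007,  0.08110026]), [np.float64(0.000499654318408962), np.float64(0.0004996543184091633)])
0.075 [array([ 0.5384, -0.1081,  0.075 ]), array([ 0.5437, -0.1174,  0.075 ]), array([ 0.5402, -0.1076,  0.075 ])]
0.08 [array([ 0.538 , -0.1077,  0.08  ]), array([ 0.5384, -0.1095,  0.08  ]), array([ 0.5386, -0.1075,  0.08  ])]
0.085 [array([ 0.5376, -0.1072,  0.085 ]), array([ 0.5332, -0.1016,  0.085 ]), array([ 0.5371, -0.1075,  0.085 ])]
barL (array([ 0.50311986, -0.0943733 ,  0.04068828]), [np.float64(0.03278606868839303), np.float64(0.017425317126508313), np.float64(0.04459008781933429)])
barR (array([ 0.4838516 , -0.10015772,  0.08562869]), [np.float64(0.03262036171635994), np.float64(0.019679268929348705), np.float64(0.037931347727486825)])
ribL (array([ 0.58334287, -0.11506991,  0.1065244 ]), [np.float64(0.027318235004009407), np.float64(0.00994341413551533), np.float64(0.03415542363981609)])
ribR (array([ 0.55860793, -0.1164021 ,  0.14382093]), [np.float64(0.028143653669000304), np.float64(0.019071140075932667), np.float64(0.03223894670918579)])
```

```bash
python3 - <<'E'
from h import *
g=lambda c,s:(c+.5)/s-.5
T=lambda u,v:ray('top0',255+g(u,5),160+g(v,5))
S=lambda u,v:ray('scene0',260+g(u,5),150+g(v,5))
W=lambda u,v:wray('w1',270+g(u,5),120+g(v,5))
pts={}
for n,t,s,w in[('barR',(570,318),(540,255),(138,168)),('barL',(408,285),(424,298),(481,174)),('ribR',(613,125),(438,80),(150,618)),('ribL',(478,93),(340,108),(472,618))]:
    pts[n],e=tri([T(*t),S(*s),W(*w)]); print(n,pts[n],np.round(e,4))
for a,b in(('barL','barR'),('ribL','ribR')):
    d=pts[a]-pts[b]; print(np.degrees(np.arctan2(-d[0],d[1])),np.linalg.norm(d))
# wrist-only: face edges x-dir: with plane model fit tilt: bracket face corners at local x=-40,y=+-32 and hole
from scipy.optimize import least_squares
from scipy.spatial.transform import Rotation as Ro
obs=[((0,0,0),W(308,388)),((-.04,.032,0),W(462,200)),((-.04,-.032,0),W(160,197)),((0,0,0),T(515,204)),((0,0,0),S(424,192)),((.04,.032,.024),W(472,566)),((.04,-.032,.024),W(150,566))]
def f(p,ids):
    R=Ro.from_euler('ZY',[p[3],-p[4]]).as_matrix(); r=[]
    for i in ids:
        l,(o,x)=obs[i]; q=p[:3]+R@np.array(l)-o; x=x/np.linalg.norm(x); r+=list(np.cross(q,x))
    return np.array(r)
for ids in(range(5),range(7),(0,1,2,3,4)):
    s=least_squares(f,[.538,-.108,.08,-.19,.45],args=(ids,)); print(s.x[:3],np.degrees(s.x[3:]),np.abs(s.fun).max())
E
```

```text
barR [ 0.4877942  -0.13668633  0.05287937] [0.0004 0.0012 0.0015]
barL [ 0.50229091 -0.06103061  0.05682398] [0.0015 0.0003 0.0018]
ribR [ 0.56699974 -0.14764835  0.11862998] [0.0042 0.0056 0.002 ]
ribL [ 0.57941146 -0.08615515  0.12081152] [0.0041 0.0043 0.0029]
-10.8472036253419 0.07713301909856797
-11.411207755594793 0.06277120379027504
[ 0.53792933 -0.10751634  0.08119012] [-11.67780335  11.86401154] 0.0005956706040816662
[ 0.53714534 -0.10715738  0.0812981 ] [-11.6552511   24.97720611] 0.0012752882766056753
[ 0.53792933 -0.10751634  0.08119012] [-11.67780335  11.86401154] 0.0005956706040816662
```

```bash
python3 - <<'E'
from h import *
from scipy.spatial.transform import Rotation as Ro
d=np.load('pics/w1.npz');K=d['K'];M=d['V'];Rt=Ro.from_euler('xyz',d['r'],degrees=True).as_matrix()
def wp(P):
    c=M[:3,:3].T@(Rt.T@(P-d['p'])-M[:3,3]); th=np.arctan2(np.hypot(c[0],c[1]),c[2]); r=np.hypot(c[0],c[1])
    uv=np.array([K[0,2]+K[0,0]*th*c[0]/r,K[1,2]+K[1,1]*th*c[1]/r]); return ((uv-[270,120]+.5)*5-.5).round()
h=np.array([.5379,-.1076,.0812])
for t in(18,22,26,30):
    R=Ro.from_euler('ZY',[-11.4,-t],degrees=True).as_matrix()
    print(t,[(wp(h+R@np.array(l)*1e-3),((proj('scene0',h+R@np.array(l)*1e-3)-[260,150])*5+2).round()) for l in((0,0,0),(40,32,0),(40,32,24),(40,-32,24),(-40,32,0))])
E
```

```text
18 [(array([307., 386.]), array([423., 192.])), (array([455., 575.]), array([322., 158.])), (array([471., 587.]), array([334., 121.])), (array([148., 585.]), array([432.,  87.])), (array([457., 202.]), array([427., 265.]))]
22 [(array([307., 386.]), array([423., 192.])), (array([457., 576.]), array([324., 154.])), (array([473., 579.]), array([338., 119.])), (array([147., 577.]), array([436.,  85.])), (array([456., 204.]), array([425., 269.]))]
26 [(array([307., 386.]), array([423., 192.])), (array([459., 576.]), array([326., 150.])), (array([475., 571.]), array([342., 117.])), (array([146., 569.]), array([440.,  84.])), (array([454., 207.]), array([423., 273.]))]
30 [(array([307., 386.]), array([423., 192.])), (array([460., 575.]), array([328., 146.])), (array([477., 561.]), array([346., 116.])), (array([145., 559.]), array([444.,  82.])), (array([452., 211.]), array([421., 277.]))]
```

send_rows(
  targets=[
    [0,4,50,0,-0.5],
    [0,8,105,-10,-0.5],
    [0,12,160,-30,-0.5],
    [0,15,189.5,-70,-0.5],
    [0,15,189.5,-120,-0.5],
    [0,15,189.5,-160,-0.5],
    [0,15,189.5,-190,-0.5],
    [0,15,189.5,-190,-0.5],
  ],
)

```text
time: 3.7
ee_pos: [0.5288, 0.0725, 0.0611]
tcp_rot: [-179.8, 0.1, 78.6]
wrist_force: [-0.4, 0.1, 0.8]
opening: 0.0854
```

```bash
python3 - <<'E'
from h import *
c,o=snap('wrist','w2')
print(o['q'].round(1),o['ee_pos'],o['tcp_rot'],o['time'],o['wrist_force'])
E
```

```text
[  7.8   3.2 -10.7  76.4   0.   19.2] [0.52876068 0.07252246 0.06112424] [-1.79766096e+02  7.96256803e-02  7.85980789e+01] 3.7 [-0.40980479  0.06179724  0.77565508]
```

View pics/w2.png

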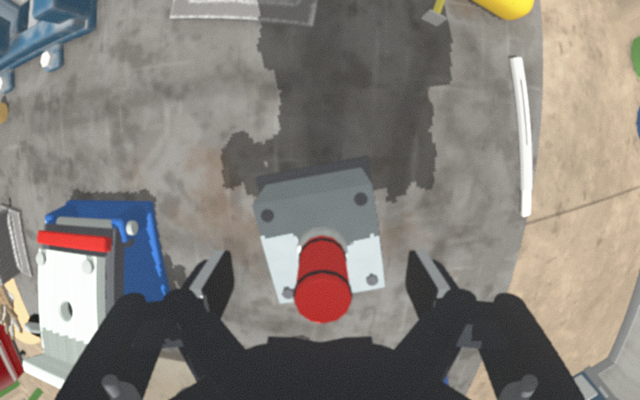

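send_rows(
  targets=[
    [1,0,0,2,0],
    [1,0,0,2,0],
    [1,0,0,2,0],
    [1,0,0,2,0],
    [1,0,0,2,0],
    [1,0,0,2,0],
  ],
  squeeze=25,
)

```text
time: 4.5
ee_pos: [0.5307, 0.0728, 0.0659]
tcp_rot: [179.9, -0.0, 78.7]
wrist_force: [-1.1, 0.1, 5.7]
opening: 0.0232
```

send_rows(
  targets=[
    [1,0,0,10,0],
    [1,0,0,20,0],
    [1,0,0,29,0],
    [1,-6,1,29,0],
    [1,-12,2.4,28,0],
    [1,-18,3.6,27,0],
    [1,-24,4.8,25,0],
    [1,-29.2,5.9,22.5,0],
    [1,-29.2,5.9,22.5,0],
  ],
)

```text
time: 5.62
ee_pos: [0.5005, 0.0787, 0.0874]
tcp_rot: [-180.0, 0.0, 78.7]
wrist_force: [2.7, 1.2, 0.7]
opening: 0.0232
```

```bash
python3 - <<'E'
from h import *
c,o=snap('scene','s3')
print(o['ee_pos'],o['tcp_rot'],o['time'],o['wrist_force'])
crop('s3',260,130,400,270,5)
snap('wrist','w3')
E
```

```text
[0.50054549 0.07871676 0.0873969 ] [-1.79959471e+02  6.35382208e-03  7.86870449e+01] 5.625 [2.6791247  1.18956984 0.72014527]
```

View pics/s3_c.png

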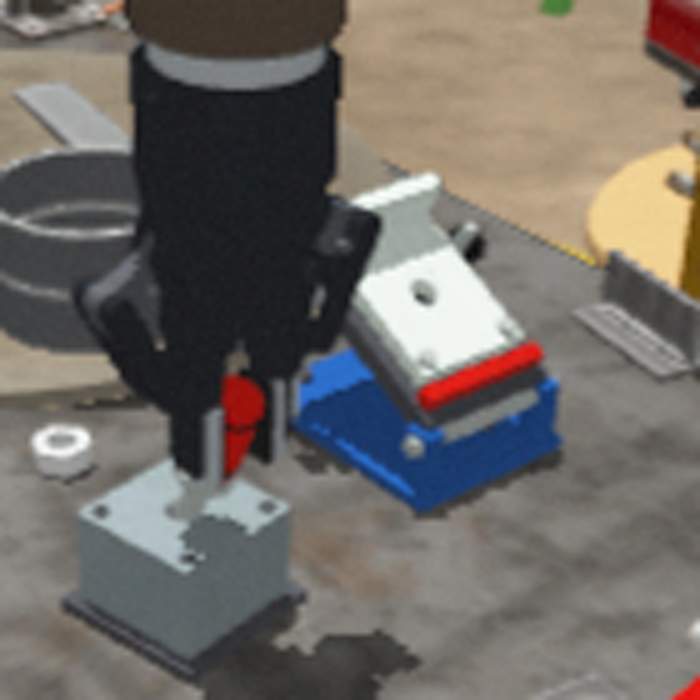

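View pics/w3.png

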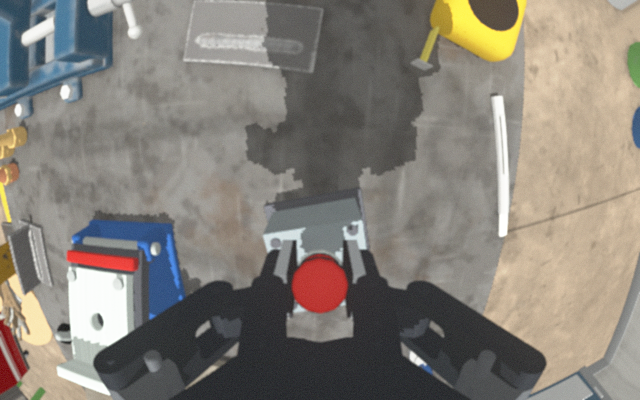

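send_rows(
  targets=[
    [1,0,0,25,0],
    [1,0,0,60,0],
    [1,0,0,90,0],
    [1,-3,-40,90,0],
    [1,-6,-90,90,0],
    [1,-8,-140,90,0],
    [1,-8,-177,85,0],
    [1,-8,-177,68,0],
    [1,-8,-177,68,0],
    [1,-8,-177,68,0],
  ],
)

```text
time: 6.98
ee_pos: [0.4929, -0.0976, 0.1557]
tcp_rot: [-179.9, -0.0, 78.7]
wrist_force: [-0.7, 0.4, -1.0]
opening: 0.0232
```

```bash
python3 - <<'E'
from h import *
c,o=snap('scene','s4')
print(o['ee_pos'],o['tcp_rot'],o['time'],o['wrist_force'])
crop('s4',280,110,420,250,5)
snap('wrist','w4');snap('top','t4')
crop('w4',250,160,390,320,4);crop('t4',310,150,410,240,7)
E
```

```text
[ 0.49293079 -0.09755987  0.1556883 ] [-1.79943021e+02 -6.90717895e-03  7.87365657e+01] 6.975 [-0.73759591  0.44192493 -0.95424578]
```

View pics/s4_c.png

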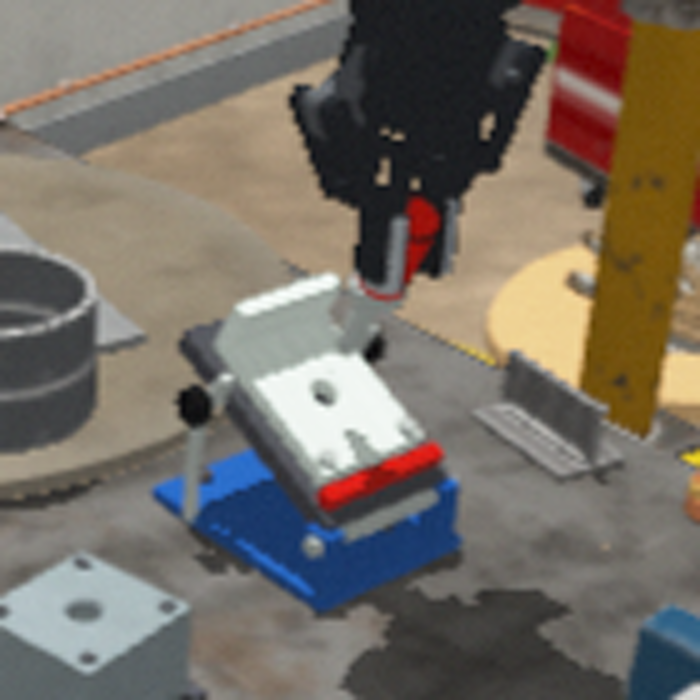

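View pics/w4_c.png

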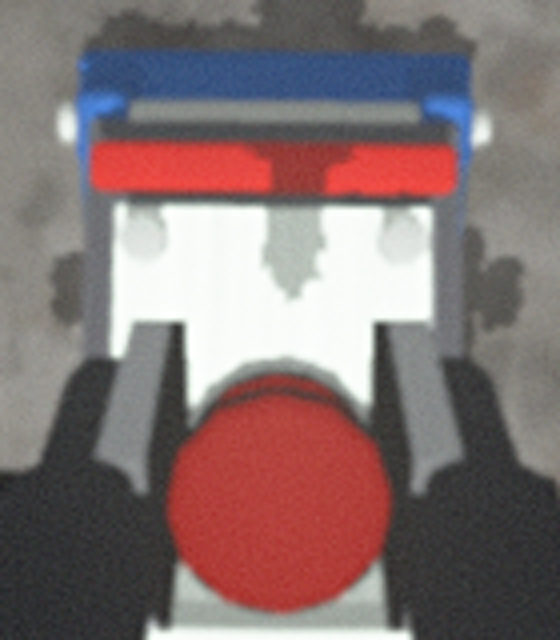

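View pics/t4_c.png

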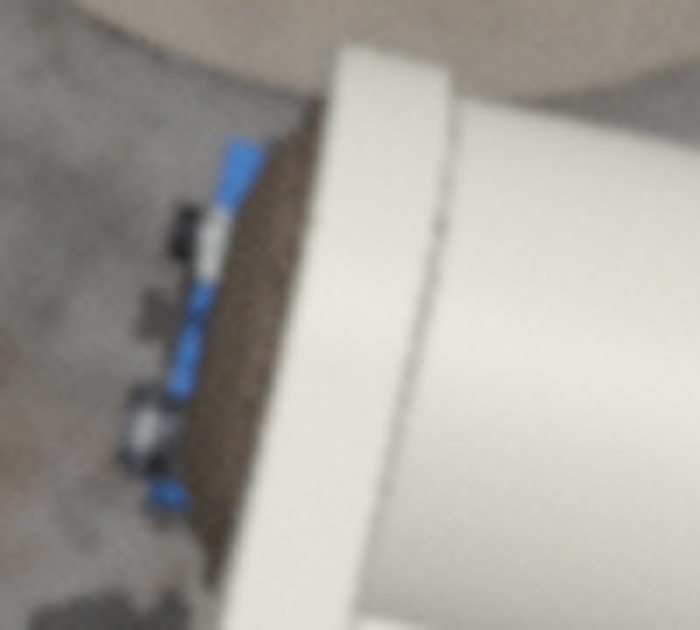

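```bash
cat >> h.py <<'E'
from scipy.spatial.transform import Rotation as Ro
def wproj(f,P):
    d=np.load(f'pics/{f}.npz');K=d['K'];M=d['V'];Rt=Ro.from_euler('xyz',d['r'],degrees=True).as_matrix()
    c=M[:3,:3].T@(Rt.T@(np.array(P)-d['p'])-M[:3,3]); th=np.arctan2(np.hypot(c[0],c[1]),c[2]); r=np.hypot(c[0],c[1])
    return np.array([K[0,2]+K[0,0]*th*c[0]/r,K[1,2]+K[1,1]*th*c[1]/r])
H=np.array([.5379,-.1076,.0812]); e=np.array([.980,-.198,0])
def axis(t): t=np.radians(t); return -np.sin(t)*e+np.cos(t)*np.array([0,0,1])
E
python3 - <<'E'
from h import *
d=np.load('pics/s4.npz'); G=d['p']+[0,0,.0187]
sc=lambda P:((proj('s4',P)-[280,110])*5+2).round()
wc=lambda P:((wproj('w4',P)-[250,160])*4+1.5).round()
print('hole',sc(H))
for L in(.070,.074,.078):
  for t in(22,25,28,31):
    n=axis(t); print(L,t,'tip',sc(G-n*L),'cap',sc(G+n*(.09-L)),'collar ctr',sc(G-n*(L-.043)),'wcap',wc(G+n*(.09-L)), 'tip-H',((G-n*L-H)*1e3).round(1))
E
python3 - <<'E'
import cv2
im=cv2.imread('pics/s4.png')[140:200,330:380]; cv2.imwrite('pics/s4_d.png',cv2.resize(im,None,fx=10,fy=10,interpolation=cv2.INTER_CUBIC))
E
```

```text
hole [323. 392.]
0.07 22 tip [354. 355.] cap [422. 211.] collar ctr [385. 289.] wcap [267. 480.] tip-H [-19.3   4.8  28.3]
0.07 25 tip [349. 349.] cap [424. 213.] collar ctr [384. 287.] wcap [267. 469.] tip-H [-16.    4.2  29.7]
0.07 28 tip [345. 344.] cap [425. 214.] collar ctr [382. 285.] wcap [267. 459.] tip-H [-12.8   3.5  31.4]
0.07 31 tip [340. 338.] cap [427. 216.] collar ctr [380. 282.] wcap [267. 449.] tip-H [-9.6  2.9 33.2]
0.074 22 tip [351. 361.] cap [419. 218.] collar ctr [382. 295.] wcap [268. 473.] tip-H [-17.8   4.6  24.6]
0.074 25 tip [346. 355.] cap [420. 219.] collar ctr [380. 293.] wcap [268. 465.] tip-H [-14.3   3.8  26.1]
0.074 28 tip [342. 349.] cap [422. 220.] collar ctr [378. 290.] wcap [268. 457.] tip-H [-10.9   3.2  27.9]
0.074 31 tip [337. 343.] cap [423. 222.] collar ctr [376. 288.] wcap [268. 449.] tip-H [-7.6  2.5 29.8]
0.078 22 tip [349. 366.] cap [416. 225.] collar ctr [379. 301.] wcap [268. 467.] tip-H [-16.3   4.3  20.9]
0.078 25 tip [343. 360.] cap [417. 226.] collar ctr [377. 299.] wcap [268. 461.] tip-H [-12.7   3.5  22.5]
0.078 28 tip [338. 354.] cap [418. 227.] collar ctr [375. 296.] wcap [268. 455.] tip-H [-9.1  2.8 24.3]
0.078 31 tip [333. 348.] cap [419. 228.] collar ctr [372. 293.] wcap [268. 449.] tip-H [-5.6  2.1 26.3]
```

View pics/s4_d.png

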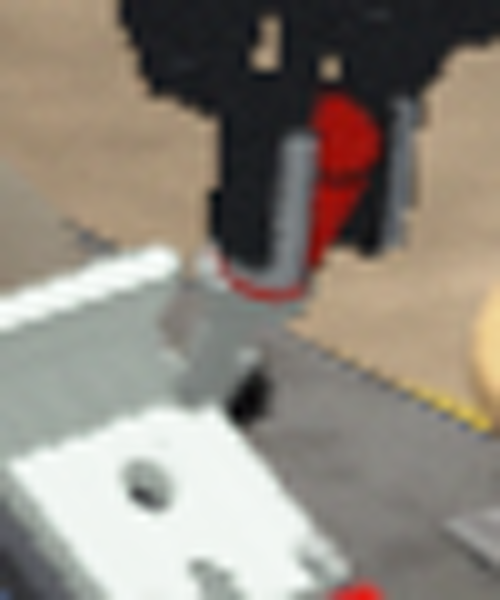

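```bash
python3 - <<'E'
from h import *
print('w2 cap pred',wproj('w2',[.5302,.0728,.1]),'obs 322,295')
d=np.load('pics/w2.npz');print(d['p'],wproj('w2',[d['p'][0],d['p'][1],.1]))
d=np.load('pics/w3.npz');G=d['p']+[0,0,.0187]
for L in(.068,.07,.074):
  for t in (22,26): print(L,t,wproj('w3',G+axis(t)*(.09-L)),'obs 320,283')
crop('w2',270,200,390,340,5)
E
```

```text
w2 cap pred [317.82227371 300.50472027] obs 322,295
[0.52876068 0.07252246 0.06112424] [316.43131187 297.80970286]
0.068 22 [316.49458124 281.34127283] obs 320,283
0.068 26 [316.50107967 277.4827147 ] obs 320,283
0.07 22 [316.54381934 280.45296255] obs 320,283
0.07 26 [316.54970571 277.00011429] obs 320,283
0.074 22 [316.63772668 278.75828659] obs 320,283
0.074 26 [316.64239449 276.07997149] obs 320,283
```

View pics/w2_c.png

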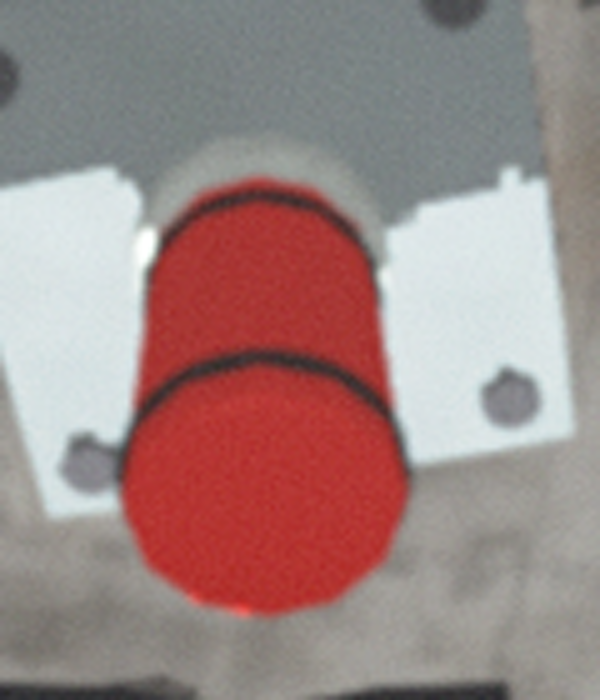

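send_rows(
  targets=[
    [1,4,-1.5,-8,0],
    [1,8,-2.5,-17,0],
    [1,12.7,-3.5,-26,0],
    [1,12.7,-3.5,-26,0],
    [1,12.7,-3.5,-26,0],
  ],
)

```text
time: 7.75
ee_pos: [0.5058, -0.1019, 0.1298]
tcp_rot: [-180.0, 0.0, 78.7]
wrist_force: [1.0, 0.6, -0.5]
opening: 0.0232
```

```bash
python3 - <<'E'
from h import *
c,o=snap('scene','s5')
print(o['ee_pos'],o['tcp_rot'],o['time'],o['wrist_force'])
snap('wrist','w5')
im=cv2.imread('pics/s5.png')[140:200,320:380]; cv2.imwrite('pics/s5_d.png',cv2.resize(im,None,fx=10,fy=10,interpolation=cv2.INTER_CUBIC))
d=np.load('pics/s5.npz'); G=d['p']+[0,0,.0187]
sc=lambda P:((proj('s5',P)-[320,140])*10+4.5).round()
print('hole',sc(H))
for L in(.07,.072):
  for t in(24,26,28):
    n=axis(t); print(L,t,'tip',sc(G-n*L),'cap',sc(G+n*(.09-L)),((G-n*L-H)*1e3).round(1))
E
```

```text
[ 0.50583808 -0.10192049  0.12977912] [-1.79990342e+02  4.69139864e-04  7.86699995e+01] 7.75 [ 1.03364026  0.59089789 -0.47703125]
hole [246. 484.]
0.07 24 tip [261. 477.] cap [398. 212.] [-4.2  0.   3.3]
0.07 26 tip [255. 470.] cap [400. 215.] [-2.  -0.4  4.4]
0.07 28 tip [249. 462.] cap [402. 217.] [ 0.1 -0.8  5.5]
0.072 24 tip [258. 482.] cap [395. 219.] [-3.4 -0.1  1.5]
0.072 26 tip [252. 475.] cap [397. 221.] [-1.1 -0.6  2.6]
0.072 28 tip [246. 467.] cap [398. 223.] [ 1.1 -1.   3.7]
```

View pics/s5_d.png

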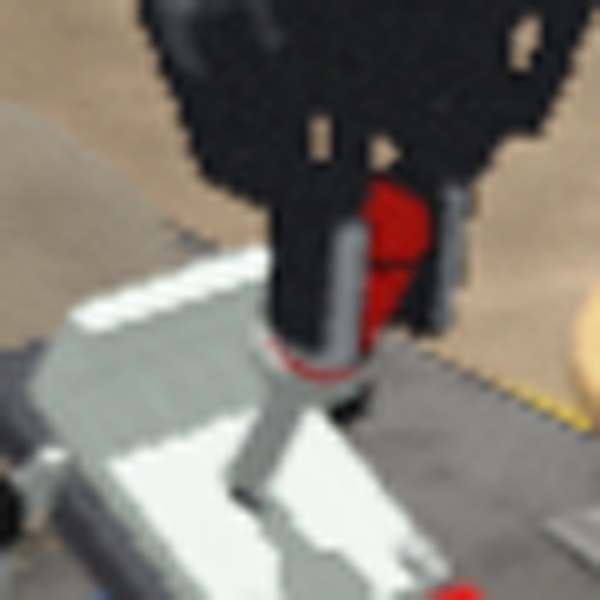

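View pics/w5.png

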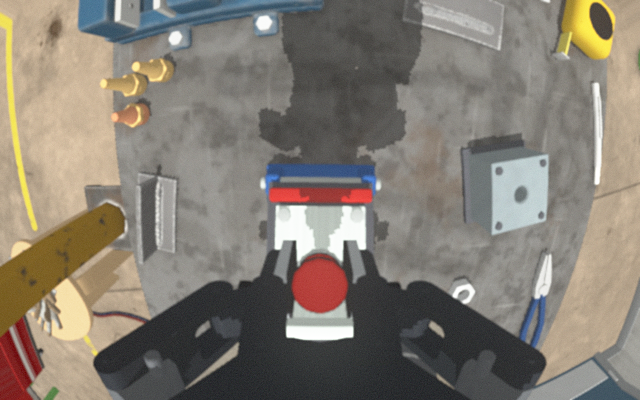

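send_rows(
  targets=[
    [1,1.5,-0.3,-3,0],
    [1,2.6,-0.5,-5.4,0],
    [1,2.6,-0.5,-5.4,0],
  ],
)

```text
time: 8.22
ee_pos: [0.5082, -0.1023, 0.124]
tcp_rot: [-180.0, -0.0, 78.7]
wrist_force: [-0.8, -0.6, -2.1]
opening: 0.0236
```

```bash
python3 - <<'E'
from h import *
c,o=snap('scene','s6')
print(o['ee_pos'],o['wrist_force'],o['torque'])
im=cv2.imread('pics/s6.png')[140:200,320:380]; cv2.imwrite('pics/s6_d.png',cv2.resize(im,None,fx=10,fy=10,interpolation=cv2.INTER_CUBIC))
E
```

```text
[ 0.50820924 -0.10234244  0.12397842] [-0.82331923 -0.64734184 -2.07430864] [0.10267786 0.37654035 0.02382301]
```

View pics/s6_d.png

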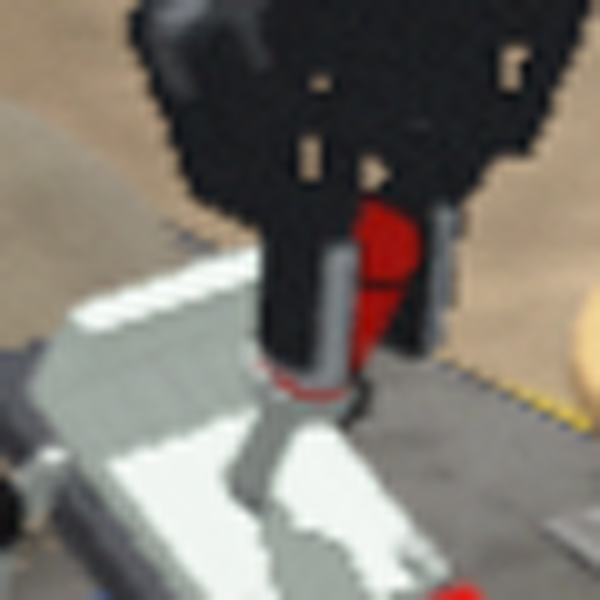

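send_rows(
  targets=[
    [1,1.3,-0.3,-2.7,0],
    [1,2.6,-0.5,-5.4,0],
    [1,2.6,-0.5,-5.4,0],
  ],
)

```text
time: 8.65
ee_pos: [0.5108, -0.1028, 0.1183]
tcp_rot: [-179.9, 0.0, 78.7]
wrist_force: [-2.4, 1.0, -4.3]
opening: 0.0234
```

```bash
python3 - <<'E'
from h import *
c,o=snap('scene','s7')
print(o['ee_pos'],o['wrist_force'],o['torque'])
im=cv2.imread('pics/s7.png')[140:200,320:380]; cv2.imwrite('pics/s7_d.png',cv2.resize(im,None,fx=10,fy=10,interpolation=cv2.INTER_CUBIC))
snap('wrist','w7'); crop('w7',250,160,390,320,4)
E
```

```text
[ 0.51081908 -0.10284091  0.11827048] [-2.43680573  0.98210163 -4.31428295] [ 0.22394613  0.68332797 -0.04675553]
```

View pics/s7_d.png

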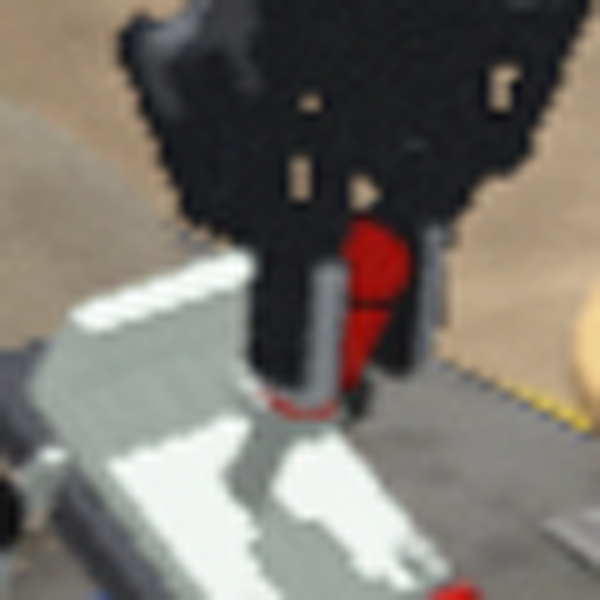

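View pics/w7_c.png

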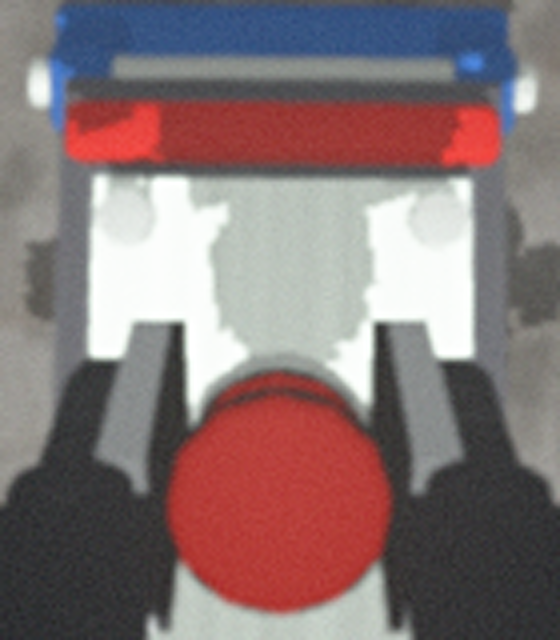

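send_rows(
  targets=[
    [1,1.8,-0.4,-3.6,0],
    [1,3.5,-0.7,-7.2,0],
    [1,5.2,-1.1,-10.7,0],
    [1,7,-1.4,-14.3,0],
    [1,7,-1.4,-14.3,0],
  ],
)

```text
time: 9.38
ee_pos: [0.5178, -0.1042, 0.104]
tcp_rot: [-179.9, -0.0, 78.7]
wrist_force: [-3.1, 0.7, -6.2]
opening: 0.0233
```

```bash
python3 - <<'E'
from h import *
c,o=snap('scene','s8')
print(o['ee_pos'],o['wrist_force'],o['torque'])
im=cv2.imread('pics/s8.png')[140:200,320:380]; cv2.imwrite('pics/s8_d.png',cv2.resize(im,None,fx=10,fy=10,interpolation=cv2.INTER_CUBIC))
E
```

```text
[ 0.51778032 -0.10420421  0.10397108] [-3.09993695  0.68182628 -6.17469328] [0.29206075 0.87307438 0.01058107]
```

View pics/s8_d.png

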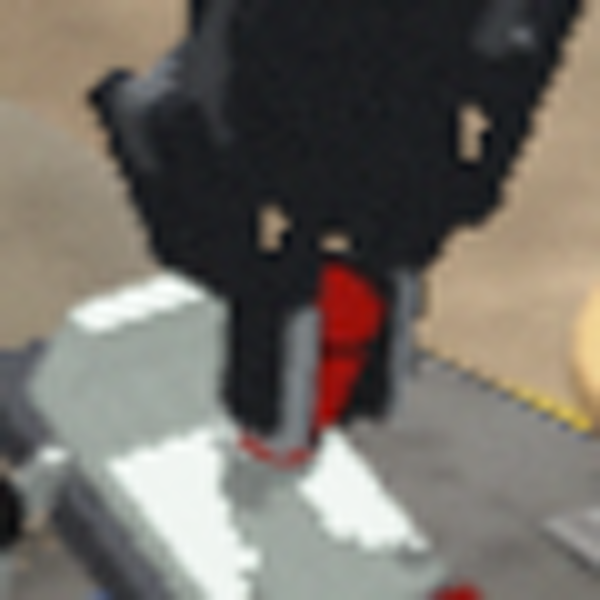

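send_rows(
  targets=[
    [1,1.8,-0.4,-3.6,0],
    [1,3.5,-0.7,-7.2,0],
    [1,5.2,-1.1,-10.7,0],
    [1,6.1,-1.2,-12.5,0],
    [1,6.1,-1.2,-12.5,0],
  ],
)

```text
time: 10.05
ee_pos: [0.5223, -0.1051, 0.0937]
tcp_rot: [-179.8, 0.0, 78.7]
wrist_force: [-20.2, 4.4, 14.0]
opening: 0.0233
```

```bash
python3 - <<'E'
from h import *
c,o=snap('scene','s9')
print(o['ee_pos'],o['wrist_force'],o['torque'])
im=cv2.imread('pics/s9.png')[140:200,320:380]; cv2.imwrite('pics/s9_d.png',cv2.resize(im,None,fx=10,fy=10,interpolation=cv2.INTER_CUBIC))
snap('wrist','w9'); crop('w9',250,160,390,320,4)
E
```

```text
[ 0.52232663 -0.10510826  0.09373608] [-20.17626718   4.44735167  13.95297114] [ 0.88729967  3.9970984  -0.01588083]
```

View pics/s9_d.png

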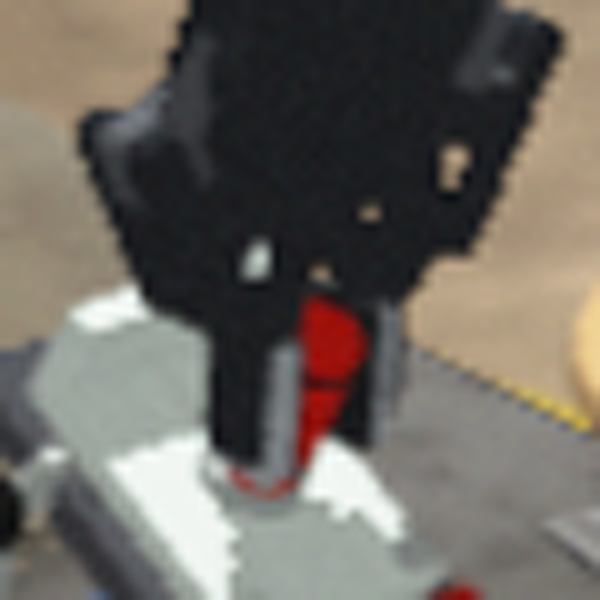

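View pics/w9_c.png

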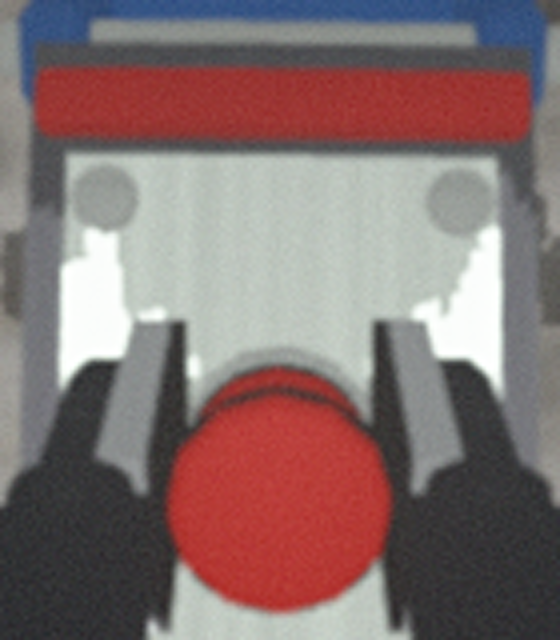

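send_rows(
  targets=[
    [1,-1.5,0.3,0,0],
    [1,-1.5,0.3,0,0],
    [1,-0.8,0.2,-1.5,0],
    [1,-0.8,0.2,-1.5,0],
  ],
)

```text
time: 10.65
ee_pos: [0.5222, -0.1051, 0.0935]
tcp_rot: [-180.0, 0.0, 78.7]
wrist_force: [-20.7, 5.0, 21.0]
opening: 0.0235
```

```bash
python3 - <<'E'
from h import *
c,o=snap('scene','s10')
print(o['ee_pos'],o['wrist_force'],o['torque'])
im=cv2.imread('pics/s10.png')[140:200,320:380]; cv2.imwrite('pics/s10_d.png',cv2.resize(im,None,fx=10,fy=10,interpolation=cv2.INTER_CUBIC))
sc=lambda P:((proj('s5',P)-[320,140])*10+4.5).round()
n=axis(26.5)
for h in(0,.002,.004,.006):print(h,'cap seated',sc(H+n*(.05+h)),'collar top',sc(H+n*(.006+h)))
E
```

```text
[ 0.52216626 -0.1050894   0.09349324] [-20.68839422   4.98010936  20.97219924] [ 0.8424818   4.05844357 -0.03000216]
0 cap seated [324. 349.] collar top [255. 468.]
0.002 cap seated [328. 344.] collar top [258. 463.]
0.004 cap seated [331. 338.] collar top [261. 458.]
0.006 cap seated [334. 332.] collar top [264. 452.]
```

View pics/s10_d.png

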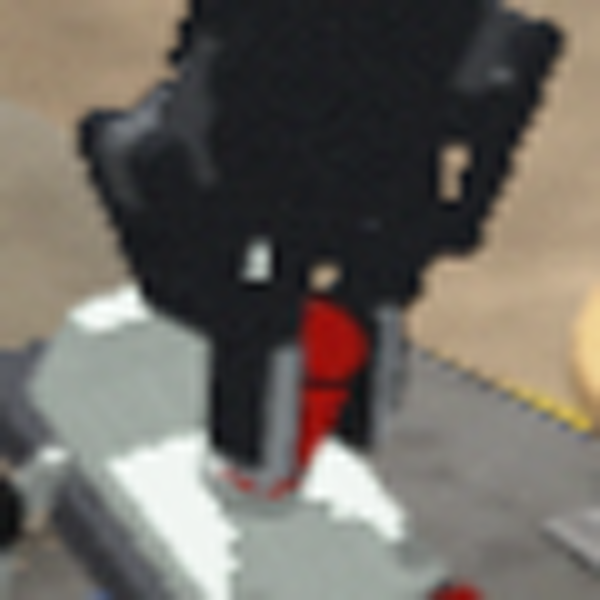

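send_rows(
  targets=[
    [1,-1.5,0.3,1.5,0],
    [1,-1.5,0.3,1.5,0],
    [0,-1.5,0.3,1.5,0],
    [0,-1.5,0.3,1.5,0],
    [0,-1.5,0.3,1.5,0],
    [0,-1.5,0.3,1.5,0],
    [0,-1.5,0.3,1.5,0],
  ],
)

```text
time: 11.58
ee_pos: [0.5219, -0.105, 0.0921]
tcp_rot: [180.0, 0.0, 78.7]
wrist_force: [-0.3, -0.3, -0.2]
opening: 0.0856
```

```bash
python3 - <<'E'
from h import *
c,o=snap('scene','s11')
print(o['ee_pos'],o['wrist_force'],o['torque'])
im=cv2.imread('pics/s11.png')[140:200,320:380]; cv2.imwrite('pics/s11_d.png',cv2.resize(im,None,fx=10,fy=10,interpolation=cv2.INTER_CUBIC))
snap('wrist','w11')
E
```

```text
[ 0.52191868 -0.10501507  0.09211598] [-0.29871032 -0.29258405 -0.20111031] [-0.00860086  0.0171693   0.04611748]
```

View pics/s11_d.png

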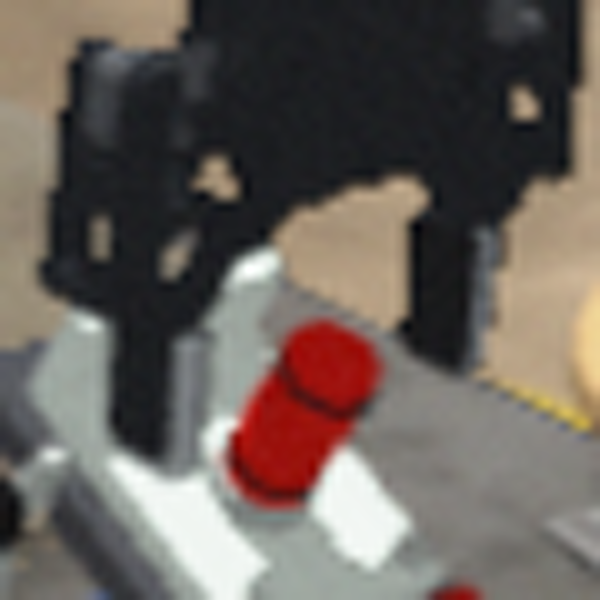

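View pics/w11.png

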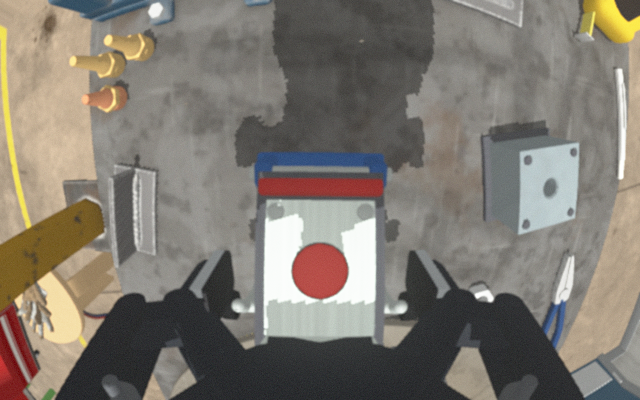

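send_rows(
  targets=[
    [0,0,0,20,0],
    [0,0,0,60,0],
    [0,-5,0,110,0],
    [0,-20,0,150,0],
    [0,-40,0,170,0],
    [0,-40,0,170,0],
  ],
)

```text
time: 12.42
ee_pos: [0.4819, -0.1052, 0.2641]
tcp_rot: [179.8, 0.0, 78.7]
wrist_force: [0.9, -0.0, -0.2]
opening: 0.0856
```

```bash
python3 - <<'E'
from h import *
c,o=snap('scene','s12')
print(o['ee_pos'],o['wrist_force'],o['time'])
crop('s12',310,140,390,220,8)
snap('wrist','w12'); crop('w12',240,120,400,280,5)
sc=lambda P:((proj('s12',P)-[310,140])*8+3.5).round()
wc=lambda P:((wproj('w12',P)-[240,120])*5+2).round()
for t in (22,26.5,31):
 n=axis(t)
 for h in(0,.002,.004,.006):print(t,h,'cap',sc(H+n*(.05+h)),wc(H+n*(.05+h)),'collar top',sc(H+n*(.006+h)),wc(H+n*(.006+h)))
E
```

```text
[ 0.48191992 -0.10518334  0.2640827 ] [ 0.88554716 -0.00470249 -0.23231357] 12.425
22 0 cap [331. 270.] [438. 519.] collar top [283. 373.] [433. 520.]
22 0.002 cap [333. 265.] [439. 519.] collar top [285. 369.] [434. 520.]
22 0.004 cap [336. 260.] [439. 519.] collar top [287. 364.] [434. 520.]
22 0.006 cap [338. 255.] [439. 519.] collar top [289. 360.] [434. 520.]
26.5 0 cap [339. 279.] [438. 499.] collar top [284. 374.] [433. 518.]
26.5 0.002 cap [342. 275.] [439. 498.] collar top [286. 370.] [434. 517.]
26.5 0.004 cap [345. 270.] [439. 497.] collar top [289. 366.] [434. 517.]
26.5 0.006 cap [347. 266.] [439. 496.] collar top [291. 362.] [434. 516.]
31 0 cap [347. 289.] [438. 479.] collar top [285. 375.] [433. 516.]
31 0.002 cap [350. 285.] [439. 477.] collar top [288. 372.] [434. 515.]
31 0.004 cap [353. 281.] [439. 475.] collar top [290. 368.] [434. 513.]
31 0.006 cap [356. 277.] [439. 473.] collar top [293. 364.] [434. 511.]
```

View pics/s12_c.png

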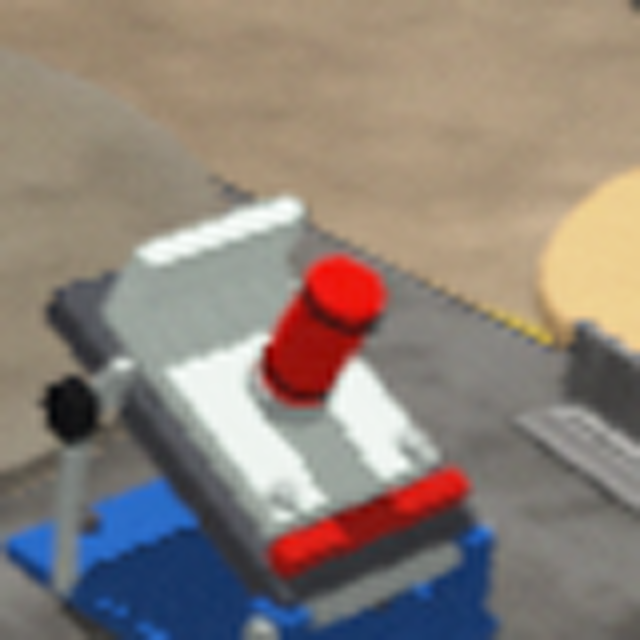

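View pics/w12_c.png

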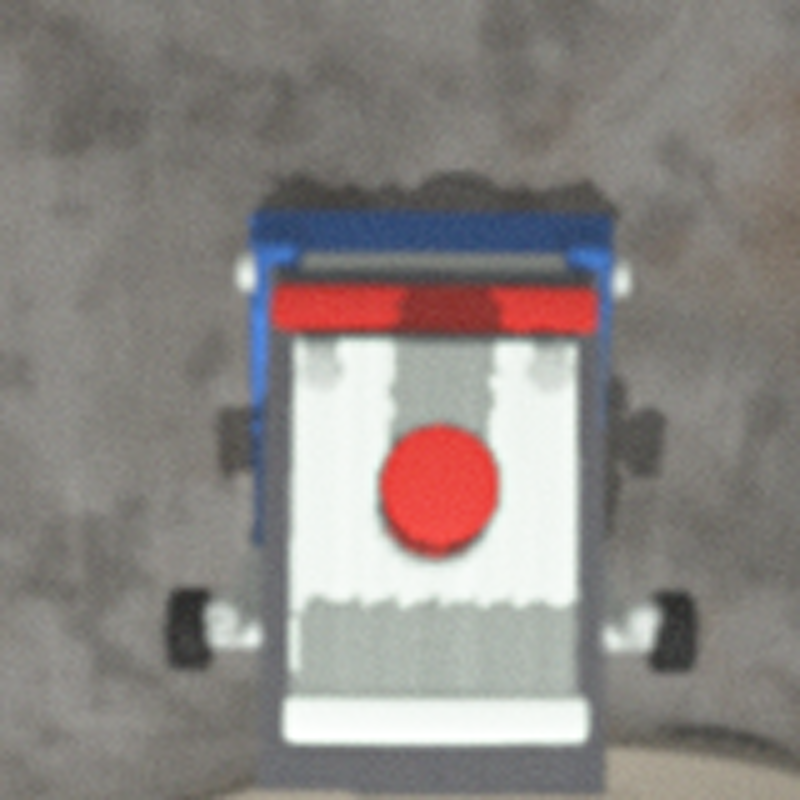

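```bash
cat > fit.py <<'E'
from h import *
from scipy.optimize import minimize
S=4
def mask(f,x0,y0,x1,y1):
    im=np.load(f'pics/{f}.npz')['px'][y0:y1,x0:x1].astype(int); m=((im[...,0]>90)&(im[...,1]<90)&(im[...,2]<90)).astype(np.uint8)
    n,l,st,_=cv2.connectedComponentsWithStats(m); k=1+np.argmax(st[1:,4]); return (l==k).astype(float)
V=[('s12',proj,(335,165,365,195)),('w12',wproj,(310,200,345,235))]
Ms=[mask(f,*b) for f,_,b in V]; print([m.sum() for m in Ms])
def err(p):
    ex,ey,h,t,s=p; t=np.radians(t);s=np.radians(s)
    ez=np.array([0,0,1]);yy=np.cross(ez,e); n=-np.sin(t)*e+np.cos(t)*ez; n=n*np.cos(s)+yy*np.sin(s); a=np.cross(n,[1,0,0]);a/=np.linalg.norm(a);b=np.cross(n,a)
    n0=axis(28); xs=np.cross(yy,n0)
    O=H+ex*1e-3*xs+ey*1e-3*yy+h*1e-3*n0; tot=0
    th=np.linspace(0,2*np.pi,40)
    for (f,pf,bx),m in zip(V,Ms):
        P=np.array([pf(f,O+n*z+.012*(np.cos(q)*a+np.sin(q)*b)) for z in(.006,.05) for q in th])
        im=np.zeros((m.shape[0]*8,m.shape[1]*8),np.uint8)
        hull=cv2.convexHull(((P-[bx[0],bx[1]]+.5)*8*16).astype(np.int32)); cv2.fillConvexPoly(im,hull,1,shift=4)
        r=im.reshape(m.shape[0],8,m.shape[1],8).mean((1,3)); tot+=np.abs(r-m).sum()
    return tot+0.3*(ex**2+ey**2)
best=None
for t in(24,27,30):
    for h in(0,4):
        r=minimize(err,[0,0,h,t,0],method='Nelder-Mead',options=dict(initial_simplex=np.array([[0,0,h,t,0]]+[[0+2*(i==0),2*(i==1),h+3*(i==2),t+4*(i==3),4*(i==4)] for i in range(5)]),maxiter=400)); print(r.x.round(2),round(r.fun,1))
E
python3 fit.py
python3 - <<'E'
from h import *
a,b=[cv2.cvtColor(np.load(f'pics/{f}.npz')['px'],cv2.COLOR_RGB2GRAY).astype(np.float32) for f in('scene0','s12')]
for n,(x0,y0,x1,y1) in dict(rib=(316,160,352,184),bar=(338,192,374,216),knob=(306,178,330,202),base=(304,200,340,234)).items():
    print(n,cv2.phaseCorrelate(a[y0:y1,x0:x1].copy(),b[y0:y1,x0:x1].copy(),cv2.createHanningWindow((x1-x0,y1-y0),cv2.CV_32F)))
E
```

```text
[np.float64(169.0), np.float64(448.0)]
[-4.27  0.95  0.27 23.67 -1.38] 97.5
[-4.26  0.46  0.2  23.62 -1.09] 97.4
[-4.1   1.18  1.08 23.72 -1.49] 99.5
[-4.18  0.3   0.68 23.72 -0.76] 97.4
[-4.29  0.55  0.38 23.67 -0.92] 96.5
[-4.31  0.52  0.33 23.64 -1.01] 96.6
rib ((0.024805176993005773, -0.06670780944681098), 0.9857816227056362)
bar ((-1.0093875882688508e-05, 0.1531952332035491), 0.9103588660558065)
knob ((0.0035409606419616324, 0.0243930997358337), 1.0013222640587225)
base ((0.0679025708101264, 0.010122415795670747), 0.9898136486241846)
```

```bash
python3 - <<'E'
from h import *
out=[]
for h,t in((0,26.5),(.004,26.5),(0,29.5)):
    im=cv2.resize(cv2.imread('pics/s12.png')[162:197,328:363],None,fx=11,fy=11,interpolation=cv2.INTER_CUBIC)
    n=axis(t);yy=np.array([.198,.98,0]);xs=np.cross(yy,n)
    for z,r,c in((0,.014,(0,255,0)),(.006,.014,(255,255,0)),(.006,.012,(255,0,255)),(.05,.012,(255,0,0))):
        P=np.array([proj('s12',H+n*(z+h)+r*(np.cos(q)*xs+np.sin(q)*yy)) for q in np.linspace(0,6.283,40)])
        cv2.polylines(im,[((P-[328,162]+.5)*11).astype(np.int32)],True,c,1)
    out.append(im)
    blank=None
out.insert(0,cv2.resize(cv2.imread('pics/s12.png')[162:197,328:363],None,fx=11,fy=11,interpolation=cv2.INTER_CUBIC))
o=np.vstack([np.hstack(out[:2]),np.hstack(out[2:])]);cv2.imwrite('pics/ov12.png',cv2.resize(o,None,fx=.77,fy=.77));print(o.shape)
E
```

```text
(770, 770, 3)
```

View pics/ov12.png

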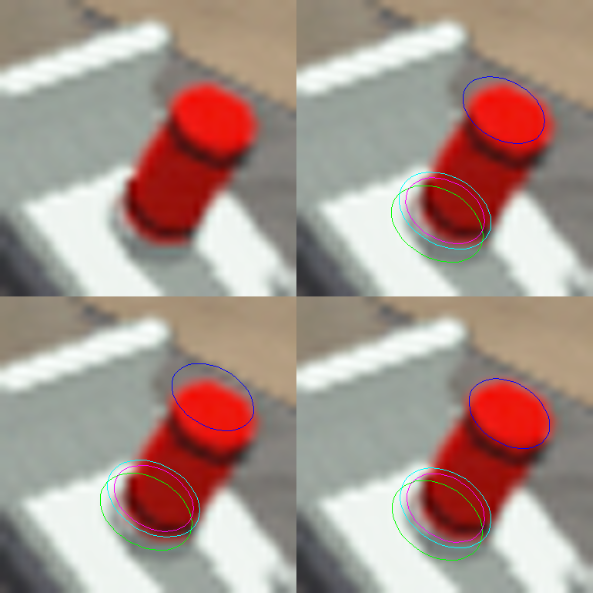

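```bash
python3 - <<'E'
from h import *
print(bot.job_done())
E
```

```text
the job is handed in; nothing more can be done
None
```

The pin is through the bracket's hole with its collar on the face. I let go and handed the job in about 12.5 s into the run.

**What I did:** The moves can't tilt the tool. So I gripped the handle, lifted the pin until only its tip was still in the holder, and pulled toward the robot. The hole's rim turned the pin in the pads to about 26°. I then lifted it clear, guided it along the hole's axis until it stopped at about 25–30 N, opened the gripper and backed off.

**Last checks:**
- **Seating:** Overlays of the pin on the last scene picture match a collar 0–1 mm off the face. A pin sitting 4 mm proud clearly does not fit.
- **Plate:** The rib, stop bar, knob and base shifted less than 0.2 px between the first and last pictures, so the plate did not move.
- **Robot:** The arm is about 17 cm above the fixture and the wrist force is about zero.
- **Bystanders:** I did not go near the pliers, tape measure or T-joint, and made no separate measurement of them at the end.

**What disagreed:**
- **Tilt angle:** I put the plate's tilt at about 26.5° from the rib. The pin's cap fits about 29–30°, and a two-camera fit gave about 24° with an implausible 4 mm offset and a poor match. The wrist camera also showed an offset of 1–3 mm.
- **Stopping point:** By my estimate the pin stopped about 4–5 mm short when I pushed it home. After release it looked seated.

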